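Hook the dark cutlery chest shut

TASK

Fasten the lid of the dark wooden cutlery chest: swing its brass hook round over the lid until it is fully home on its stud, then let go. Leave the white chest's hook open as it is, and do not shove the dark chest about.

Things in the scene. Friction and masses are not known exactly. Their poses are not given: they have to be found in the camera images.
- dark_chest: Dark brown wooden cutlery chest, 188 x 208 mm, 100 high, loose, 3 kg; a like white one stands beside it, on either side. Two closed lid leaves meet in a seam along x. Origin: centre of the underside, z up, lid top at z = 100. The brass hook's upright pivot is at chest (0, -40, 100) mm, its stud (9 mm thick, 11 high) at (0, 35, 100).
- dark_hook (a joint): Turn of the dark chest's hook about its pivot, rad. 0: home against a firm stop, bar along chest +y, mouth round the stud; grows opening, counter-clockwise from above, to 2.0. At q the bar points along chest (-sin q, cos q). Reach 90 mm, 6 mm bar up to 8.5 mm above the lid. Stays where left; 1 N at the knob turns it. Starts at 0.9 to 1.7.
- dark_knob (a point): The round upright brass finger knob on the dark chest's hook, 48 mm from the pivot: 12 mm thick, 14 mm in its upper part, rising to 35 mm above the lid. The point lies on the knob's axis, 22 mm above the lid's top. It can be pushed from the side or pinched from above.
- white_hook (a joint): Turn of the like hook on the white chest, rad, same meaning: 0 home, growing as it opens. Starts between 0.9 and 1.7 and is to stay open.

How it is judged:
By the outcome, as a careful person would: the job done as asked, in the order asked, and still so for the second after the job is handed in, with the robot touching nothing.
It also fails if it takes over 29 s, if anything falls off the work surface, if the arm or the gripper's body presses on something with over 40 N, if the wrist force passes 120 N, or if a joint passes its speed limit or range.

ROBOT

A 6-joint arm with a two-finger parallel gripper is mounted at the origin on a cart in front of the work surface, level with it; the furniture and walls round the work are solid. World frame = base frame: x ahead of the robot, y to its left, z up, the work surface at z = 0. Lengths are in m, angles in rad, forces in N, time in s.
With the tool pointing down it reaches from about 0.35 to 0.975 m from the base axis. Payload 4.9 kg.
Tool frame: the origin (TCP) lies on the centre line of the jaws, within the pads' length; the fingertips stand 19 mm ahead of it and the grasp point (between the pads) is the TCP; z points along the fingers, y is the direction in which the jaws open and shut (so a half turn about z gives the same grasp; the last joint's range is limited). The gripper opens to 85 mm and grips with 20 to 120 N. Pads are 22 mm wide; open, the fingers measure 114 mm over their backs; the gripper's body (76 mm by 85 mm) begins 54 mm behind the grasp point. The pads swing forward as they close: fully open they stand 13 mm farther back than shut.
Start: joints at [1.189, 0.053, 1.613, -0, 1.476, -0.119], TCP at [0.162, 0.604, 0.25] pointing down, gripper open.
Joint ranges: [-3.01, 3.01], [-1.01, 2.22], [0.06, 2.58], [-1.02, 4.17], [0.09, 2.62], [-3.14, 3.14]. Speed limits (rad/s): [2.57, 2.57, 3.14, 3.14, 3.14, 3.14].

INTERFACE

Orientations are given as a rotation vector (axis times angle).
In Python, from bench import env gives the robot as it stands.
- The arm moves only by the shell command python3 -m pendant 'ROWS' [FORCE]. ROWS is JSON, a list of rows, each a list of 3 entries, a list of its own where there are three numbers: the shift along the tool's x, y, z in m, then the turn, a rotation vector about the tool's x, y, z in rad, then the closure, from -1 (fully open) to 1 (shut). A call has 1 to 8 rows; each row is the pose to reach, as a shift and turn from the pose commanded when the call began, along the tool's axes at that moment; what a row does not reach only later rows make up. A row lasts 1/8 s, in which the tool goes at most 62.5 mm and 10.7 degrees, less where a joint would pass 70% of its speed; a pose out of reach is approached as far as the arm can. A call with a gripper value outside its range is refused whole. The fingers move at their own pace and stop on an object; FORCE is the grip in N (left out, the last holds). Time passes only in rows, so rows that repeat a pose let the fingers close. It gives the time, the measured TCP pose, the force and the opening at its end, in the units of the state.
- env.get_obs(): the state, without advancing time (a new reading comes with each control period).
- env.snapshot(name): name is "scene" or "top"; returns a dict with "frame" (384x512x3 uint8, blue, green, red), "depth" (384x512 float32, m along the optical axis (not along the pixel's ray), 0 where there is no reading), "fx", "fy", "cx", "cy" (pixels), "dist_coeffs" ([k1, k2, p1, p2, k3] as OpenCV has them; the pictures are not rectified), "R" (3x3) and "t" (3): a world point X has camera coordinates R X + t. Camera axes: x right, y down, z forward; pixel columns grow to the right and rows downward; lengths in m; the calibration is good to about 2 mm. A picture is of the moment at which its call begins.
- env.finish_job(): hands the job in, once; it reports no verdict.
The state is a dict: "time": time; "joint_positions": joint angles; "qvel": joint speeds; "joint_efforts": joint torques, N m; "tool_pos": TCP position; "tcp_rot": TCP orientation; "wrist_force": force on the tool from outside, world axes, zero at the start; "torque": the same for the moment, N m; "finger_gap": finger opening in m.
Only numpy, scipy, OpenCV 4.12 (cv2) and the standard library are available. Lean on these libraries where they do the work, as an engineer would, in place of code of your own. Each camera call takes 0.05 s, during which the arm holds its last target.

## Working session

There is one attempt and no reset: what is moved stays moved. The work goes in short steps, Python scripts to look and compute and a shell command to move; the robot and the scene stay as the last step left them, time stands still between calls to the robot, and variables do not carry over. Pictures are saved under pics/ and viewed, and the job is handed in when it is done.

```bash
ls; mkdir -p pics
cat > h.py <<'E'
import numpy as np, cv2, pickle
from bench import env
def snap(n,f):
    s=env.snapshot(n); pickle.dump(s,open(f'pics/{f}.pkl','wb')); cv2.imwrite(f'pics/{f}.png',s['frame']); return s
def load(f): return pickle.load(open(f'pics/{f}.pkl','rb'))
def K(s): return np.array([[s['fx'],0,s['cx']],[0,s['fy'],s['cy']],[0,0,1.]])
def atz(s,u,v,z):
    p=cv2.undistortPoints(np.array([[[u,v]]],float),K(s),np.array(s['dist_coeffs']))[0,0]
    R=np.array(s['R']);d=R.T@np.array([p[0],p[1],1]);c=-R.T@np.array(s['t']);return c+d*(z-c[2])/d[2]
def dep(s,u,v):
    p=cv2.undistortPoints(np.array([[[u,v]]],float),K(s),np.array(s['dist_coeffs']))[0,0]
    z=s['depth'][int(round(v)),int(round(u))];return np.array(s['R']).T@(np.array([p[0]*z,p[1]*z,z])-np.array(s['t']))
def crop(s,f,u0,v0,u1,v1,k): cv2.imwrite(f'pics/{f}.png',cv2.resize(s['frame'][v0:v1,u0:u1],None,fx=k,fy=k,interpolation=cv2.INTER_CUBIC))
E
python3 - <<'E'
from h import *
snap('scene','s0');s=snap('top','t0')
print({k:v for k,v in env.get_obs().items()})
E
```

```text
pics
{'time': 0.1, 'joint_positions': array([ 1.18898502e+00,  5.33245992e-02,  1.61415513e+00,  2.98542823e-05,
        1.47601344e+00, -1.19009565e-01]), 'qvel': array([-0.00083848, -0.00162636, -0.00373389,  0.00032508, -0.00145816,
       -0.00020471]), 'joint_efforts': array([-7.92788853e-06, -3.94899273e+01, -3.71365178e+01, -1.60283298e-04,
        3.88165368e-03,  1.58491673e-05]), 'tool_pos': array([0.16216592, 0.60304648, 0.24916593]), 'tcp_rot': array([-4.11559886e-01, -3.11401266e+00,  2.88017837e-03]), 'wrist_force': array([-0.60209044,  0.12447282, -0.80255516]), 'torque': array([0.06548086, 0.0005294 , 0.01109544]), 'finger_gap': 0.08537178955261851}
```

View pics/s0.png

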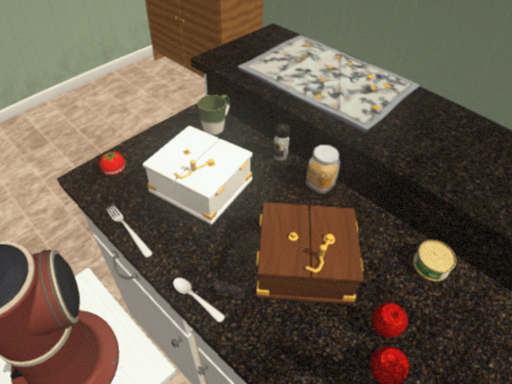

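View pics/t0.png

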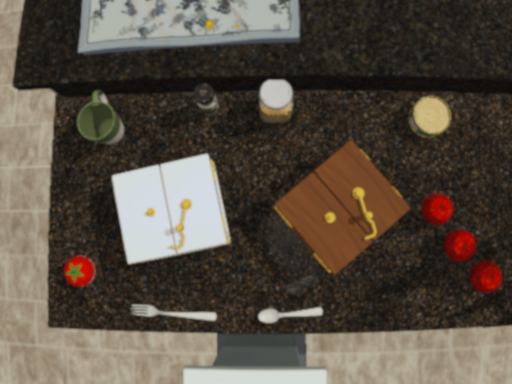

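The dark chest is centred near (342,207) in the top view, with its pivot near (358,193), stud near (330,217) and knob near (369,215). The white chest is on the left. Next I'll enlarge and measure.

Run:
```python
from h import *
s=load('t0'); crop(s,'t0c',265,135,415,280,5)
crop(load('s0'),'s0c',250,195,370,305,6)
```

```text
(no output)
```

View pics/t0c.png

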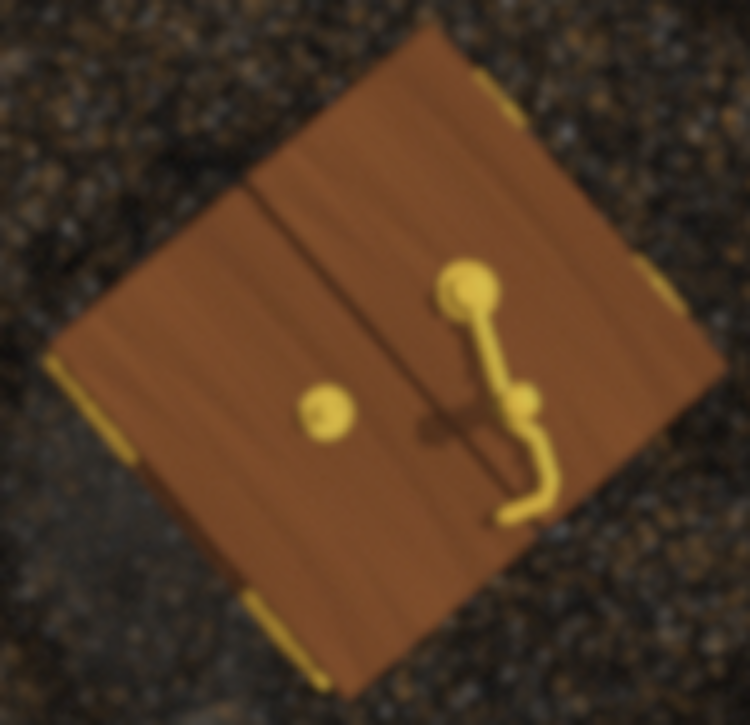

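View pics/s0c.png

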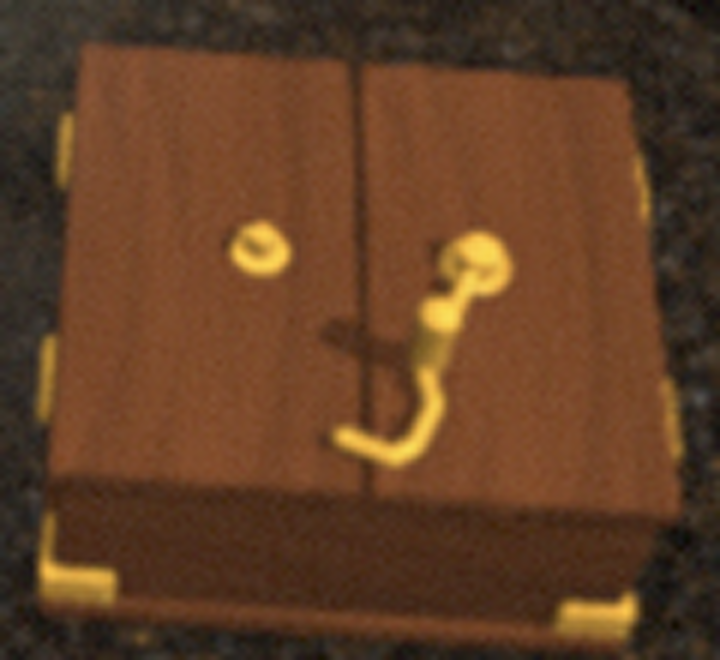

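The crop shows the lid corners at (432,25), (727,367), (350,697) and (50,350). The pivot is at (468,290), the stud at (327,413) and the knob top at (522,402), all at 5x.

```bash
cat >> h.py <<'E'
def cp(s,a,b,z,u0=265,v0=135,k=5): return atz(s,u0+(a+.5)/k-.5,v0+(b+.5)/k-.5,z)
E
python3 - <<'E'
from h import *
s=load('t0');C=lambda a,b,z:cp(s,a,b,z)
print('cam',-np.array(s['R']).T@s['t'])
cor=[C(*p,.1) for p in [(432,25),(727,367),(350,697),(50,350)]]
c=np.mean(cor,0);print('cen',c,[np.linalg.norm(cor[i]-cor[i-1]) for i in range(4)])
P=C(468,290,.108);S=C(327,413,.111);N=C(522,402,.135)
d=(S-P)[:2];print(P,S,N,'PS',np.linalg.norm(d),'PN',np.linalg.norm((N-P)[:2]))
yaw=np.arctan2(d[1],d[0])-np.pi/2; print('yaw',yaw, 'edges',[np.arctan2(*(cor[i]-cor[i-1])[1::-1]) for i in range(4)])
e=(N-P)[:2];print('q',np.arctan2(e[1],e[0])-np.arctan2(d[1],d[0]))
y=np.array([-np.sin(yaw),np.cos(yaw)]);print('cen from hook',(P+S)[:2]/2+y*.0025)
t=load('s0')
for n,(a,b),z in [('P',(477,262),.108),('S',(260,247),.111),('N',(441,313),.135)]: print('scene',n,cp(t,a,b,z,250,195,6))
print('depth N',dep(t,250+441/6,195+313/6),'lid',dep(s,340,230), 'topknob', dep(s,265+522/5,135+402/5))
print('white: depth', dep(s,150,213), dep(s,180,231))
E
```

```text
cam [ 0.43424775 -0.03500825  0.99900063]
cen [ 0.50330939 -0.18397461  0.1       ] [np.float64(0.2044249811228186), np.float64(0.18261463010771767), np.float64(0.20262525753786734), np.float64(0.1818060408665892)]
[ 0.52945127 -0.21332341  0.108     ] [ 0.48078157 -0.15563836  0.111     ] [ 0.48321466 -0.22795771  0.135     ] PS 0.07547386393078823 PN 0.04849729218194261
yaw 0.70083361165972 edges [np.float64(-0.8713381081446235), np.float64(-2.4450332746726464), np.float64(2.266245796349891), np.float64(0.7064546432507823)]
q -5.106689551343607
cen from hook [ 0.50350429 -0.18257012]
scene P [ 0.52537523 -0.21470963  0.108     ]
scene S [ 0.47560093 -0.15843728  0.111     ]
scene N [ 0.48116714 -0.22747187  0.135     ]
depth N [ 0.4818082  -0.22825141  0.13373283] lid [ 0.45582869 -0.17720702  0.0971127 ] topknob [ 0.48247187 -0.22885123  0.13442019]
white: depth [0.49036779 0.20203094 0.11145282] [0.45462444 0.14141313 0.10699387]
```

```bash
cat >> h.py <<'E'
from scipy.spatial.transform import Rotation as Ro
def plan(tg,p0=None,r0=None):
    """tg: list of (x,y,z,tool-y angle deg) -> rows"""
    o=env.get_obs(); R0=Ro.from_rotvec(o['tcp_rot'] if r0 is None else r0); p0=o['tool_pos'] if p0 is None else p0
    M=R0.as_matrix(); print('p',np.round(p0,4),'tooly deg',np.degrees(np.arctan2(M[1,1],M[0,1])).round(2),'z',M[:,2].round(3),'F',o['wrist_force'].round(2),'gap',o['finger_gap'],'t',o['time'])
    for x,y,z,a in tg:
        a=np.radians(a);Y=np.array([np.cos(a),np.sin(a),0]);Z=np.array([0,0,-1.]);X=np.cross(Y,Z)
        T=Ro.from_matrix(np.c_[X,Y,Z]); print((M.T@(np.array([x,y,z])-p0)).round(4),(R0.inv()*T).as_rotvec().round(3))
PIV=np.array([.528,-.214]);YAW=.70
def arc(q,z=.134,adv=0.):
    a=YAW+q;k=PIV+.048*np.array([-np.sin(a),np.cos(a)])+adv*np.array([np.cos(a),np.sin(a)]);return (*k,z,np.degrees(a))
E
python3 - <<'E'
from h import *
print(arc(1.176))
plan([(.40,.25,.25,90),(.4825,-.2285,.25,107.5)])
E
```

```text
(np.float64(0.4822182829866924), np.float64(-0.22842339721818058), 0.134, np.float64(107.48688236654243))
p [0.1622 0.603  0.2492] tooly deg 74.94 z [-0.001 -0.002 -1.   ] F [-0.6   0.12 -0.8 ] gap 0.08537178955261851 t 0.1
[-0.3214 -0.2791 -0.0004] [-0.002 -0.001 -0.263]
[-5.254e-01 -7.198e-01  4.000e-04] [-0.002 -0.001 -0.568]
```

```bash
python3 -m pendant '[[[-0.04,-0.035,0],[0,0,-0.033],-1],[[-0.08,-0.07,0],[0,0,-0.066],-1],[[-0.12,-0.105,0],[0,0,-0.1],-0.5],[[-0.16,-0.14,0],[0,0,-0.13],0],[[-0.2,-0.175,0],[0,0,-0.165],0.2],[[-0.24,-0.21,0],[0,0,-0.2],0.2],[[-0.28,-0.245,0],[0,0,-0.23],0.2],[[-0.321,-0.279,0],[0,0,-0.263],0.2]]' 20
python3 - <<'E'
from h import *
plan([(.4822,-.2284,.25,107.5)])
E
```

```text
time: 1.1
tool_pos: [0.4003, 0.2491, 0.25]
tcp_rot: [0.002, -3.142, 0.0]
wrist_force: [1.3, 0.2, 0.7]
finger_gap: 0.0345
p [0.4003 0.2491 0.25  ] tooly deg 90.08 z [-0. -0. -1.] F [1.3  0.18 0.68] gap 0.03449712499920898 t 1.1
[-0.0812 -0.4776 -0.    ] [ 0.    -0.    -0.304]
```

```bash
python3 -m pendant '[[[-0.01,-0.06,0],[0,0,-0.038],0.2],[[-0.02,-0.12,0],[0,0,-0.076],0.2],[[-0.03,-0.18,0],[0,0,-0.114],0.2],[[-0.04,-0.24,0],[0,0,-0.152],0.2],[[-0.05,-0.3,0],[0,0,-0.19],0.2],[[-0.061,-0.36,0],[0,0,-0.228],0.2],[[-0.071,-0.42,0],[0,0,-0.266],0.2],[[-0.081,-0.477,0],[0,0,-0.304],0.2]]'
python3 - <<'E'
from h import *
plan([(.4822,-.2284,.16,107.5),(.4822,-.2284,.137,107.5)])
snap('scene','s1')
E
```

```text
time: 2.1
tool_pos: [0.4807, -0.2283, 0.2499]
tcp_rot: [0.477, -3.105, -0.001]
wrist_force: [0.5, 0.7, -0.0]
finger_gap: 0.034
p [ 0.4807 -0.2283  0.2499] tooly deg 107.46 z [-0.  0. -1.] F [ 0.51  0.74 -0.  ] gap 0.03400197831732841 t 2.1
[-0.0014 -0.0006  0.0899] [ 0.    -0.    -0.001]
[-0.0014 -0.0006  0.1129] [ 0.    -0.    -0.001]
```

View pics/s1.png

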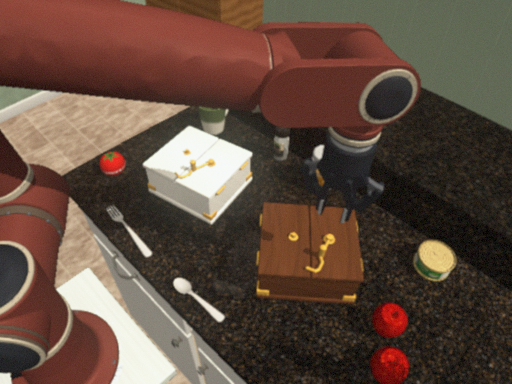

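The scene view shows the gripper hanging above the dark chest, fingertips near (320,210) and (347,215), and nothing has moved. I'll lower it around the knob.

```bash
python3 -m pendant '[[[0,0,0.03],[0,0,0],0.2],[[0,0,0.06],[0,0,0],0.2],[[-0.001,0,0.08],[0,0,0],0.2],[[-0.001,0,0.09],[0,0,0],0.2],[[-0.001,0,0.1],[0,0,0],0.2],[[-0.001,0,0.107],[0,0,0],0.2],[[-0.001,0,0.112],[0,0,0],0.2]]'
python3 - <<'E'
from h import *
s=snap('scene','s2'); crop(s,'s2c',250,165,390,305,5)
E
```

```text
time: 3.02
tool_pos: [0.4822, -0.2261, 0.1385]
tcp_rot: [-0.476, 3.105, -0.001]
wrist_force: [-0.7, 0.2, -0.1]
finger_gap: 0.0343
```

View pics/s2c.png

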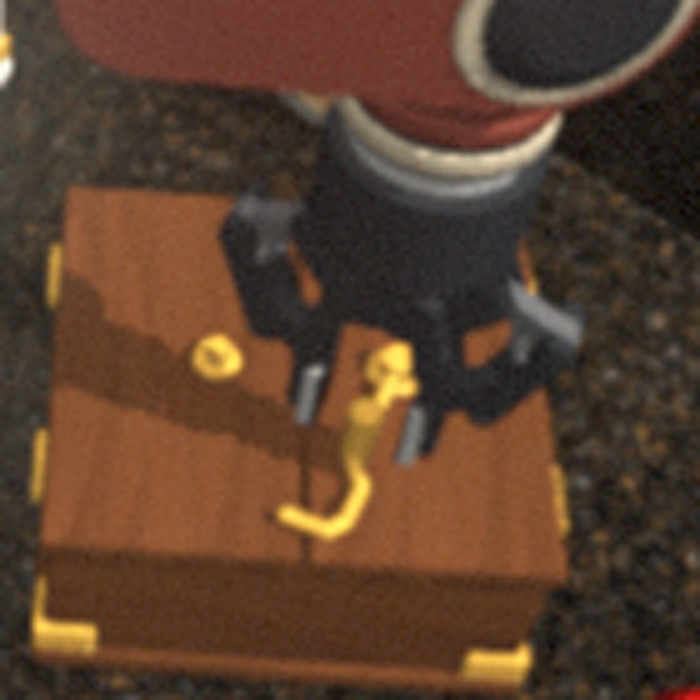

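The knob (about (362,430) in the crop) stands between the fingertips at (308,415) and (410,455), as planned. I'll close to a loose gap and follow the arc.

```bash
python3 -m pendant '[[[0,0,0.001],[0,0,0],0.35],[[0,0,0.002],[0,0,0],0.45],[[0,0,0.003],[0,0,0],0.5],[[0,0,0.003],[0,0,0],0.5]]' 20
python3 - <<'E'
from h import *
plan([arc(q,.135,.003) for q in (1.176,1.05,.93,.81,.69,.57,.45,.35,.25,.17,.1,.05,0)])
E
```

```text
time: 3.58
tool_pos: [0.4819, -0.226, 0.1353]
tcp_rot: [-0.476, 3.105, -0.0]
wrist_force: [0.6, -0.1, 0.5]
finger_gap: 0.0212
p [ 0.4819 -0.226   0.1353] tooly deg 107.43 z [ 0. -0. -1.] F [ 0.6  -0.06  0.5 ] gap 0.02122626993532348 t 3.575
[0.0004 0.0006 0.0003] [-0.     0.    -0.001]
[-0.0003  0.0066  0.0003] [-0.     0.     0.125]
[-0.0017  0.0122  0.0003] [-0.     0.     0.245]
[-0.0038  0.0175  0.0003] [-0.     0.     0.365]
[-0.0065  0.0226  0.0003] [-0.     0.     0.485]
[-0.0098  0.0274  0.0003] [-0.     0.     0.605]
[-0.0136  0.0317  0.0003] [-0.     0.     0.725]
[-0.0172  0.0349  0.0003] [-0.     0.     0.825]
[-0.0211  0.0378  0.0003] [-0.     0.     0.925]
[-0.0244  0.0397  0.0003] [-0.     0.     1.005]
[-0.0274  0.0413  0.0003] [-0.     0.     1.075]
[-0.0296  0.0422  0.0003] [-0.     0.     1.125]
[-0.0318  0.0431  0.0003] [-0.     0.     1.175]
```

```bash
python3 -m pendant '[[[0,0.0065,0],[0,0,0.125],0.5],[[-0.0015,0.012,0],[0,0,0.245],0.5],[[-0.004,0.0175,0],[0,0,0.365],0.5],[[-0.0065,0.0225,0],[0,0,0.485],0.5],[[-0.01,0.0275,0],[0,0,0.605],0.5],[[-0.0135,0.0315,0],[0,0,0.725],0.5],[[-0.017,0.035,0],[0,0,0.825],0.5],[[-0.017,0.035,0],[0,0,0.825],0.5]]'
python3 - <<'E'
from h import *
plan([arc(q,.135,.003) for q in (.35,.25,.17,.1,.05,0)])
s=snap('scene','s3'); crop(s,'s3c',250,165,390,305,5)
E
```

```text
time: 4.58
tool_pos: [0.4877, -0.1874, 0.1354]
tcp_rot: [0.806, 3.036, -0.0]
wrist_force: [-0.3, 0.4, -1.0]
finger_gap: 0.0215
p [ 0.4877 -0.1874  0.1354] tooly deg 60.25 z [ 0. -0. -1.] F [-0.28  0.43 -1.01] gap 0.02154940324629417 t 4.575
[-0.0002 -0.0001  0.0004] [0.    0.    0.002]
[-0.0007  0.0047  0.0004] [0.    0.    0.102]
[-0.0015  0.0085  0.0004] [0.    0.    0.182]
[-0.0024  0.0117  0.0004] [0.    0.    0.252]
[-0.0032  0.014   0.0004] [0.    0.    0.302]
[-0.0041  0.0162  0.0004] [0.    0.    0.352]
```

View pics/s3c.png

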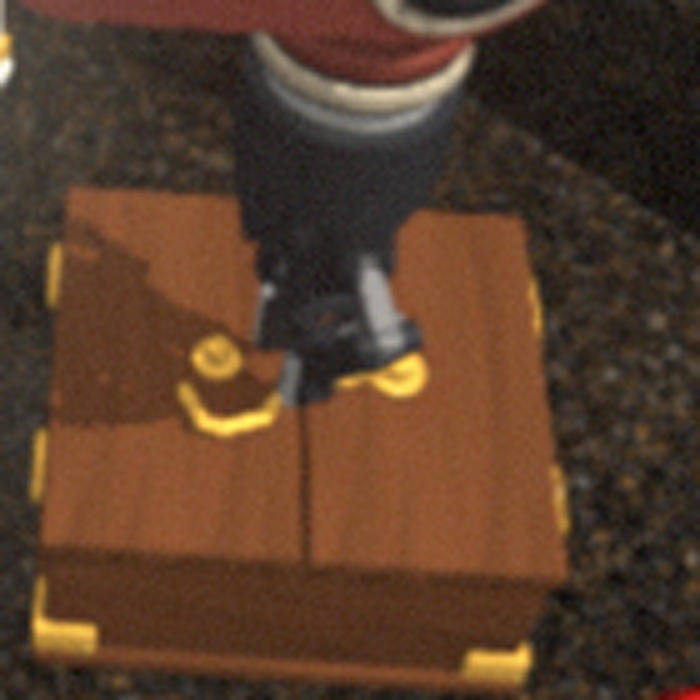

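The hook has followed: its mouth at (215,415) is just short of the stud at (217,357), and the chest hasn't moved. I'll go on gently to the stop.

```bash
python3 -m pendant '[[[-0.0005,0.0045,0],[0,0,0.1],0.5],[[-0.0015,0.0085,0],[0,0,0.18],0.5],[[-0.0025,0.0115,0],[0,0,0.25],0.5],[[-0.003,0.0135,0],[0,0,0.3],0.5],[[-0.004,0.015,0],[0,0,0.35],0.5],[[-0.004,0.016,0],[0,0,0.35],0.5],[[-0.004,0.016,0],[0,0,0.35],0.5]]'
python3 - <<'E'
from h import *
plan([arc(0,.135,a) for a in (.003,.005)])
s=snap('scene','s4'); crop(s,'s4c',250,165,390,305,5)
E
```

```text
time: 5.5
tool_pos: [0.499, -0.1757, 0.1352]
tcp_rot: [-1.323, -2.849, 0.0]
wrist_force: [-0.7, -0.7, -0.4]
finger_gap: 0.0214
p [ 0.499  -0.1757  0.1352] tooly deg 40.18 z [-0. -0. -1.] F [-0.71 -0.67 -0.4 ] gap 0.02144589257569602 t 5.5
[-0.      0.0005  0.0002] [-0.    -0.     0.001]
[-0.      0.0025  0.0002] [-0.    -0.     0.001]
```

View pics/s4c.png

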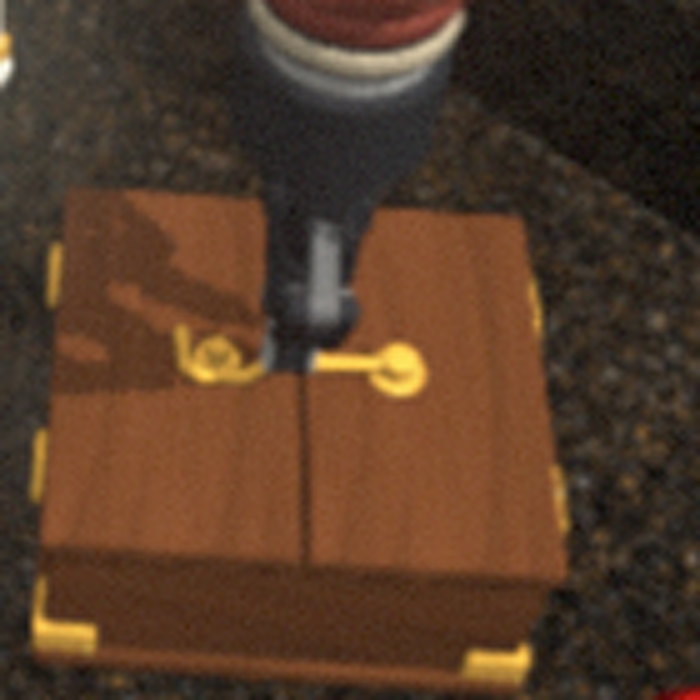

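The hook's mouth at (210,365) is around the stud. I'll advance in small steps until the stop shows in the force.

```bash
python3 -m pendant '[[[0,0.001,0],[0,0,0],0.5],[[0,0.0015,0],[0,0,0],0.5]]'; python3 -m pendant '[[[0,0.001,0],[0,0,0],0.5],[[0,0.001,0],[0,0,0],0.5]]'
```

```text
time: 5.8
tool_pos: [0.5002, -0.1746, 0.1353]
tcp_rot: [-1.324, -2.848, -0.0]
wrist_force: [-1.3, -0.8, 0.5]
finger_gap: 0.0214
time: 6.05
tool_pos: [0.5009, -0.1739, 0.1353]
tcp_rot: [-1.325, -2.848, 0.0]
wrist_force: [-1.7, -0.4, -0.1]
finger_gap: 0.0213
```

```bash
python3 -m pendant '[[[0,0.001,0],[0,0,0],0.5],[[0,0.001,0],[0,0,0],0.5]]'
python3 - <<'E'
from h import *
s=snap('scene','s5'); crop(s,'s5c',275,205,355,265,10)
E
```

```text
time: 6.3
tool_pos: [0.5012, -0.1737, 0.1352]
tcp_rot: [-1.324, -2.847, 0.002]
wrist_force: [-4.0, -2.4, 1.2]
finger_gap: 0.0212
```

View pics/s5c.png

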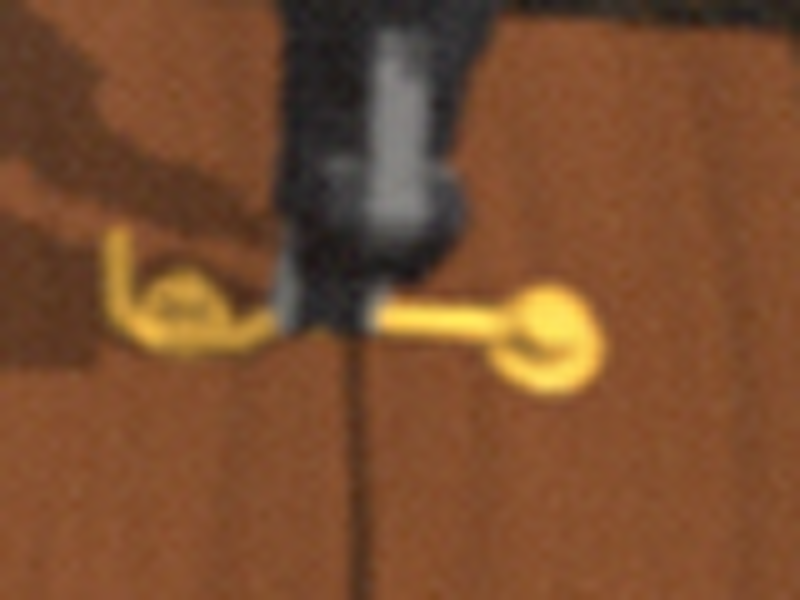

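The force jumped to about 4.7 N with the tool barely advancing, so the hook is on the stop. One last small nudge, then open and lift.

```bash
python3 -m pendant '[[[0,0.0005,0],[0,0,0],0.5],[[0,0.0005,0],[0,0,0],0.5]]'; python3 -m pendant '[[[0,0,0],[0,0,0],0.4],[[0,-0.001,0],[0,0,0],0.2],[[0,-0.002,0],[0,0,0],0.2],[[0,-0.002,-0.01],[0,0,0],0.2],[[0,-0.002,-0.03],[0,0,0],0.2],[[0,-0.002,-0.07],[0,0,0],0.2],[[0,-0.002,-0.11],[0,0,0],0.2],[[0,-0.002,-0.15],[0,0,0],0.2]]'
python3 - <<'E'
from h import *
plan([(.40,.10,.28,60)])
E
```

```text
time: 6.6
tool_pos: [0.5012, -0.1736, 0.1351]
tcp_rot: [-1.324, -2.847, 0.004]
wrist_force: [-5.3, -2.5, 1.7]
finger_gap: 0.0215
time: 7.6
tool_pos: [0.5008, -0.1743, 0.2887]
tcp_rot: [1.324, 2.846, 0.0]
wrist_force: [0.7, -0.4, 0.2]
finger_gap: 0.0341
p [ 0.5008 -0.1743  0.2887] tooly deg 40.11 z [ 0.002 -0.001 -1.   ] F [ 0.74 -0.39  0.24] gap 0.03414468918300761 t 7.6
[0.2748 0.0996 0.0082] [ 0.001  0.003 -0.347]
```

Now I'll move aside for a clear view.

```bash
python3 -m pendant '[[[0.04,0.015,0],[0,0,-0.05],0.2],[[0.08,0.03,0],[0,0,-0.1],0.2],[[0.12,0.045,0],[0,0,-0.15],0.2],[[0.16,0.06,0],[0,0,-0.2],0.2],[[0.2,0.075,0],[0,0,-0.25],0.2],[[0.24,0.09,0],[0,0,-0.3],0.2],[[0.275,0.1,0],[0,0,-0.35],0.2],[[0.275,0.1,0],[0,0,-0.35],0.2]]'
python3 - <<'E'
from h import *
s=snap('top','t6'); crop(s,'t6c',265,135,415,280,5); s=snap('scene','s6');crop(s,'s6c',250,195,370,305,6)
E
```

```text
time: 8.6
tool_pos: [0.3995, 0.102, 0.2872]
tcp_rot: [0.802, 3.034, 0.002]
wrist_force: [-0.4, -0.3, 0.6]
finger_gap: 0.034
```

View pics/t6c.png

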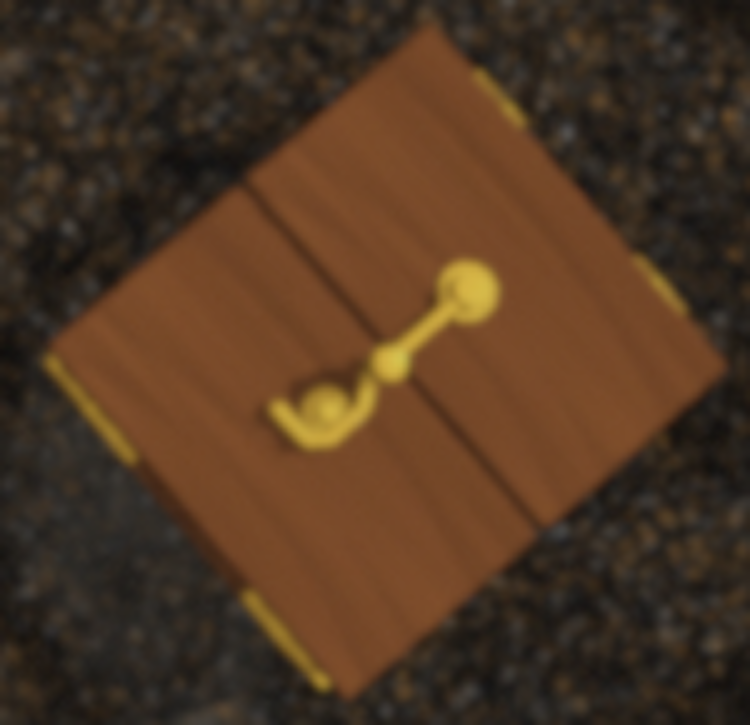

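View pics/s6.png

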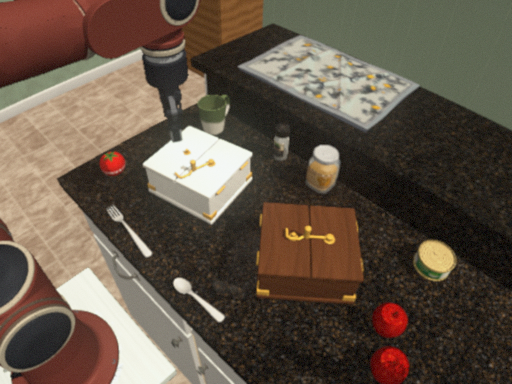

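View pics/s6c.png

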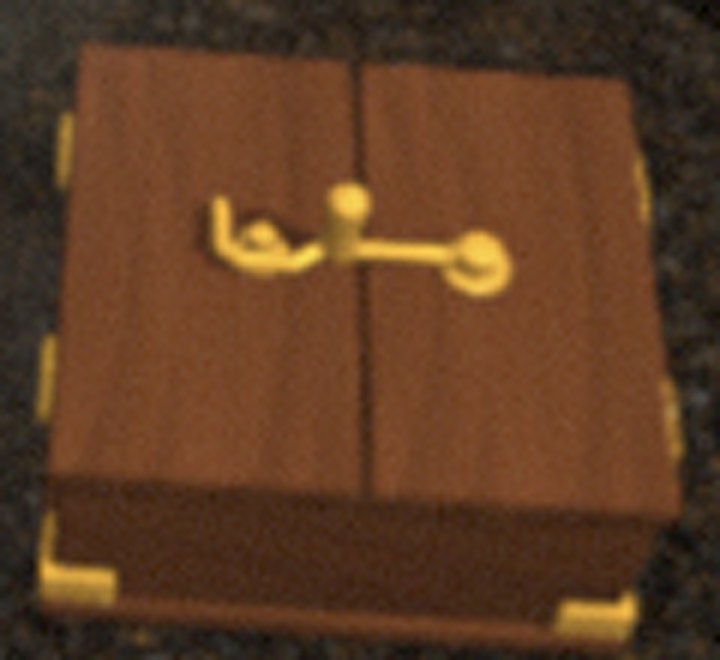

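The bar lies along the pivot-stud line, the mouth is around the stud, and the chest corners are at the same pixels as before. I'll check the angle numerically.

Run:
```python
from h import *
s=load('t6');P=cp(s,468,290,.108);S=cp(s,327,411,.111);N=cp(s,391,362,.135);A=np.arctan2
d=S-P;e=N-P;print('q',A(e[1],e[0])-A(d[1],d[0]),np.linalg.norm(e[:2]))
t=load('s6');P=cp(t,477,262,.108,250,195,6);S=cp(t,260,247,.111,250,195,6);N=cp(t,349,200,.135,250,195,6);d=S-P;e=N-P
print('q scene',A(e[1],e[0])-A(d[1],d[0]),np.linalg.norm(e[:2]))
a,b=load('t0')['frame'],s['frame']
print('lid edge diff', cv2.absdiff(a,b)[135:280,268:300].mean(), cv2.absdiff(a,b)[230:280,320:415].mean())
```

```text
q 0.011165587499894158 0.04713780389912273
q scene -0.06766117754889711 0.04753911119769326
lid edge diff 0.7688936781609196 1.528
```

Run:
```python
from h import *
env.finish_job(); print(env.get_obs()['time'])
```

```text
the job is handed in; nothing more can be done
the job is handed in; nothing more can be done
```

The dark chest's hook is swung over the lid and home on its stud. I let go and handed the job in shortly after 8.6 s. I lowered the loosely closed gripper around the knob, followed the arc from about q = 1.18, and pushed gently to the stop.

**Stop:** the force rose to about 6 N while the tool stopped advancing.

**Hook angle:** after backing off, the top view gave q ≈ +0.01 and the scene view gave ≈ -0.07. They disagree by about 0.08 rad. Both fit home within the pixel and calibration error, and the mouth is visibly around the stud.

**Chests:** the dark chest looks unmoved, with its corners at the same pixels before and after. The white hook still looks open; I checked that only by eye. The arm was clear of everything in the last pictures.

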